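# Clamp a reaction plate on the plate mixer with its adjustable lever

### The arm

A 6-joint arm with a two-finger parallel gripper is mounted at the origin on a cart in front of the work surface, level with it; the furniture and walls round the work are solid. World frame = base frame: x ahead of the robot, y to its left, z up, the work surface at z = 0. Lengths are in mm, angles in rad, forces in N, time in s.
With the tool pointing down it reaches from about 275 to 825 mm from the base axis. Payload 4.9 kg.
Tool frame: the origin (TCP) lies at the very end of the fingers, on their centre line; the grasp point (between the pads) lies 19 mm behind it; z points along the fingers, y is the direction in which the jaws open and shut (so a half turn about z gives the same grasp; the last joint's range is limited). The gripper opens to 85 mm and grips with 20 to 120 N. Pads are 22 mm wide; open, the fingers measure 114 mm over their backs; the gripper's body (76 mm by 85 mm) begins 54 mm behind the grasp point. The pads swing forward as they close: fully open they stand 13 mm farther back than shut.
Start: joints at [0.99, 0.326, -0.193, 1.052, 0, 1.437], TCP at [237.642, 496.029, 199.681] pointing down, gripper open.
Joint ranges: [-2.65, 2.65], [-0.97, 1.79], [-1.3, 1.35], [-1.93, 2.1], [-1.47, 1.37], [-3.14, 3.14]. Speed limits (rad/s): [2.57, 2.57, 3.14, 3.14, 3.14, 3.14].

### API

Orientations are given as [roll, pitch, yaw] about the fixed x, y, z axes, in that order (R = Rz(yaw) Ry(pitch) Rx(roll)).
In Python, from bench import bot, solve_ik, imaging gives the robot as it stands. Calls block until the motion is done:
- bot.move_ptp(position, orientation): joint-space move of the TCP to a pose.
- bot.movel(position, rot=None, max_speed=150, threshold=None): straight line of the TCP; rot=None keeps the orientation; max_speed is the mean speed in mm/s. With threshold (N) it stops when the force on the tool has changed by that much, and returns True; else False.
- bot.move_j(angles): joint-space move.
- bot.grip(opening, effort=None): opening from 0.0 (shut) to 1.0 (fully open); effort is the grip in N (None keeps the last); returns when the fingers have stopped.
- bot.dwell(seconds).
- solve_ik(position, orientation): joint angles nearest the present ones, or None.
- bot.get_state(): the state.
- imaging.capture(name): name is "scene" or "top" or "wrist"; returns the picture (420x560x3 uint8, blue, green, red); there is no depth.
- imaging.camera_model(name): a dict with "K" (3x3 intrinsics, pixels), "k1" (the pictures are not rectified: a ray, as slopes to the right and down, at radius r is drawn at 1 + k1 r^2 times it, then the intrinsics apply), "position" and "rotation" of the camera in the world. Camera axes: x right, y up, looking along -z (the intrinsics and any distortion apply to the point x, -y, -z); pixel columns grow to the right and rows downward; lengths in mm; the calibration is good to about 2 mm. A picture is of the moment at which its call begins: read the wrist's pose just before it. camera_model takes no time and is no camera call; for the wrist camera it gives the pose at the moment of the call.
A pose or a line that the arm cannot do raises bot.IKError and nothing moves.
- bot.sign_off(): hands the job in, once; it reports no verdict.
The state is a dict: "t": time; "qpos": joint angles; "joint_velocities": joint speeds; "effort": joint torques, N m; "tcp_pos": TCP position; "orientation": TCP orientation; "contact_force": force on the tool from outside, world axes, zero at the start; "wrist_torque": the same for the moment, N m; "opening": opening from 0.0 (shut) to 1.0 (fully open).
Only numpy, scipy, OpenCV 4.12 (cv2) and the standard library are available. Lean on these libraries where they do the work, as an engineer would, in place of code of your own. Each camera call takes 0.05 s, during which the arm holds its last target. There are 200 camera calls.

### The job

Slide the pink-dotted reaction plate fully home against the rear stop of the mixer's guide, then clamp it there with the orange lever by turning it clockwise. The lever soon meets the leg of the carrying handle, so lift it off its serrations, swing it back, let it drop in again and turn on, until it stands firm at about 10 N of hand force on the grip; much more would crack the plate. Leave the lever fully dropped in, let go, and do not disturb the spare plate, bottles and vial beside the mixer.

Things in the scene. Friction and masses are not known exactly. Their poses are not given: they have to be found in the camera images.
- mixer: White bench instrument fixed on the desk, 216 x 250 x 48 mm, with an aluminium carrier (204 x 240 mm, top face at z = 66 mm). Origin: centre of its underside; +x from its dark front panel to its rear, +y to its left. Right half: guide for the plate, two rails along x, 8 mm high, inner faces 82 mm apart about y = -45 mm, and a rear stop bar at x = 68 mm. Left half: clamp with orange lever.
- plate: Clear plate with magenta drops lying loose in the guide, 112 mm along its x, 79 mm along y, 6 mm thick, 90 g. Origin: centre of its underside. Its x runs along the guide, 1.5 mm of play to each side. At the start it lies on the carrier 18 to 36 mm short of home, sticking out to the front. Push its front edge (56 mm in front of its origin), which is open from above; 1 to 2 N slide it.
- plate_home (a point): Where the plate's origin lies when the plate is home against the rear stop: on the carrier's top face, axes as the mixer's.
- strap: Grey clamp strap, 24 x 110 x 9 mm, hinged at its heel on the carrier's left. Origin: on the heel's hinge axis. Its nose reaches over the plate's left edge with a rubber pad on an adjusting screw, 8 to 14 mm above the plate at the start: how high differs each time and must be felt. The pad comes down about 7 mm per radian of tightening. 20 N or more on the plate holds it, over 110 N cracks it.
- clamp_axis (a point): On the clamp's upright spindle axis, 120.5 mm above the desk: the height of the middle of the lever's grip when seated. The lever's hub is 38 mm across about this axis; its top is 4 mm above this point.
- lever_grip (a point): Centre of the orange lever's straight, level grip, 78 mm out from the clamp's axis: a bar 16 mm wide, 15 mm high, upright sides, from 44 to 100 mm from the axis; 20 mm or more of open space below it. x points outward along the lever, z up. At the start the lever points roughly to the mixer's left. Counterclockwise it is free for 3 rad.
- handle_leg (a point): Axis of the upright left leg of the steel carrying handle (round bar of 13 mm) at the height of the lever's grip; the leg rises 72 mm from the carrier, the handle's cross bar behind it is 93 mm above the carrier. Turned clockwise, the lever meets this leg after 0.75 to 1.15 rad, when it points 0.64 rad to the left (+y) of the mixer's +x; it meets it 47 mm from the clamp's axis.
- lever (a joint): Turn of the lever on the serrated head of the spindle, rad: 0 at the start, falling when the lifted lever is swung back (counterclockwise from above). 12 teeth: seated it stands near multiples of 0.524 (play 0.02, a little more under load) and takes the spindle along, either way. Clockwise tightens. When the lever first meets the leg, 0.3 to 1.4 rad of tightening are still to go.
- lever_lift (a joint): Lift of the lever on its spring, m: 0 seated, 0.010 at the upper end, teeth clear from 0.006. Lifting takes 5 to 8 N, with no turning load on it; let go, it springs down. Tooth on tooth it stays 3 to 5 mm high until wiggled. Loose, the spindle turns at 4 to 5 N at the grip point and stays where it is left; with the pad on the plate this climbs in 0.2 to 0.4 rad to the right 10 N (0.78 N m).
- spare_plate: Second reaction plate, 112 x 79 x 6 mm, loose on the desk to the right of the mixer. Origin: centre of its underside. Not to be moved.
- green_bottle: Reagent bottle with green cap, 33 mm across, 80 mm high, loose on the desk to the right of the mixer. Origin: centre of its underside. Not to be moved.
- purple_bottle: Reagent bottle with purple cap, 33 mm across, 80 mm high, loose on the desk to the right of the mixer. Origin: centre of its underside. Not to be moved.
- vial: Vial with blue cap, 14 mm across, 42 mm high, standing loose on the desk to the left of the mixer. Origin: centre of its underside. Not to be moved.
There are look-alikes about, which are no part of the job. What is shaped like the plate but yellow is not meant.

How it is judged:
By the outcome, as a careful person would: the job done as asked, in the order asked, and still so for the second after the job is handed in, with the robot touching nothing.
It also fails if it takes over 72 s, if anything falls off the work surface, if the arm or the gripper's body presses on something with over 40 N, if the wrist force passes 120 N, or if a joint passes its speed limit or range.

## Working session

There is one attempt and no reset: what is moved stays moved. The work goes in short steps, each a Python script; the robot and the scene stay as the last script left them, time stands still between calls to the robot, and variables do not carry over. Pictures are saved under pics/ and viewed, about 8 in all and at most 12, crops included, and the job is handed in when it is done.

```bash
ls; mkdir -p pics; python3 - <<'E'
from bench import bot, imaging
import cv2, numpy as np
a=imaging.capture("scene"); b=imaging.capture("top")
cv2.imwrite("pics/s0.png",a); cv2.imwrite("pics/t0.png",b)
for n in("scene","top","wrist"):
    m=imaging.camera_model(n); print(n,m)
print(bot.get_state()["t"])
E
```

```text
pics
scene {'K': array([[412.12421526,   0.        , 279.76068701],
       [  0.        , 412.12421526, 211.41327653],
       [  0.        ,   0.        ,   1.        ]]), 'k1': -0.015073517029261548, 'position': array([  56.08393756, -363.07098115,  643.23370687]), 'rotation': array([ 0.89640837, -0.00907712, -1.02189315])}
top {'K': array([[381.84811057,   0.        , 282.57801586],
       [  0.        , 381.84811057, 206.82764042],
       [  0.        ,   0.        ,   1.        ]]), 'k1': -0.059411404900552835, 'position': array([518.63392989,  -2.65524469, 946.98534708]), 'rotation': array([ 0.13545775, -0.00178053, -1.54756358])}
wrist {'K': array([[297.00154435,   0.        , 279.1147106 ],
       [  0.        , 297.00154435, 211.90855845],
       [  0.        ,   0.        ,   1.        ]]), 'k1': -0.008700874071942154, 'position': array([176.15583197, 525.50144307, 374.62173225]), 'rotation': array([-2.74201533e-01,  1.01388737e-03,  1.12363302e+00])}
0.1
```

View pics/s0.png

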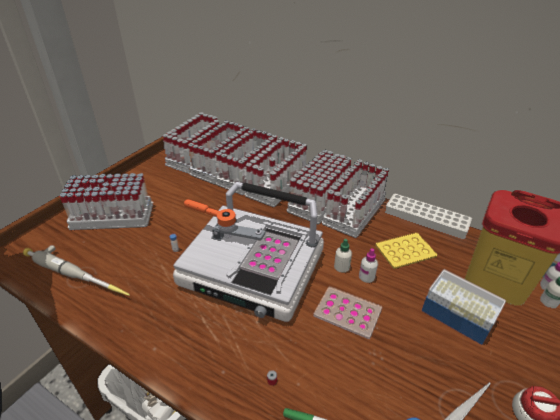

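View pics/t0.png

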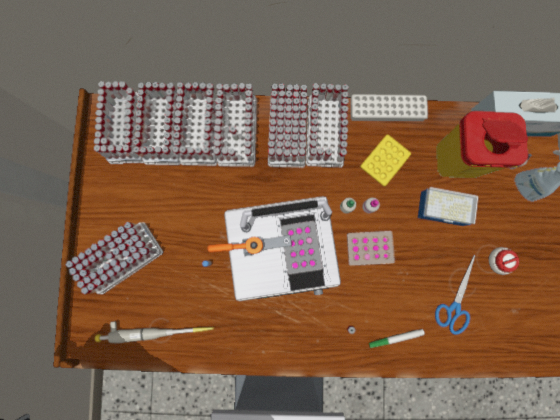

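```bash
cat > h.py <<'E'
from bench import bot, solve_ik, imaging
import cv2, numpy as np
from scipy.spatial.transform import Rotation as R
def ray(m,uv):
    K=m["K"]; d=np.array([[K[0,0],K[1,1]]]); p=(np.atleast_2d(uv)-K[:2,2])/d
    q=p.copy()
    for _ in range(20): q=p/(1+m["k1"]*(q**2).sum(1,keepdims=True))
    v=np.c_[q[:,0],-q[:,1],-np.ones(len(q))]
    return np.array(m["position"]),R.from_euler("xyz",m["rotation"]).apply(v)
def onz(m,uv,z):
    o,v=ray(m,uv); return o+v*((z-o[2])/v[:,2:3])
def proj(m,P):
    c=R.from_euler("xyz",m["rotation"]).inv().apply(np.atleast_2d(P)-m["position"])
    q=np.c_[c[:,0]/-c[:,2],-c[:,1]/-c[:,2]]; q=q*(1+m["k1"]*(q**2).sum(1,keepdims=True))
    return q@m["K"][:2,:2].T+m["K"][:2,2]
def tri(obs):
    A=np.zeros((3,3));b=np.zeros(3)
    for m,uv in obs:
        o,v=ray(m,uv);v=v[0]/np.linalg.norm(v[0]);M=np.eye(3)-np.outer(v,v);A+=M;b+=M@o
    p=np.linalg.solve(A,b)
    return p,[np.linalg.norm(np.cross(p-ray(m,uv)[0],ray(m,uv)[1][0]/np.linalg.norm(ray(m,uv)[1][0]))) for m,uv in obs]
def mask(im,lo,hi):
    return cv2.inRange(cv2.cvtColor(im,cv2.COLOR_BGR2HSV),lo,hi)
ORANGE=((4,180,120),(14,255,255)); PINK=((145,90,90),(172,255,255))
def blobs(mk,amin):
    n,l,s,c=cv2.connectedComponentsWithStats(mk); return [(s[i,4],c[i],l==i) for i in range(1,n) if s[i,4]>=amin]
E
python3 - <<'E'
from h import *
m=imaging.camera_model("top")
print(onz(m,[[228,207],[326,198],[339,291],[236,299]],60).round(), onz(m,[[254,244],[215,248],[247,222],[326,213]],120).round())
print(onz(m,[[207,264],[349,205],[372,204],[372,248]],20).round())
print(bot.get_state()["orientation"])
# go to overview: camera looks over mixer
for p in ([400,20,330],[430,40,330],[380,60,300],[400,0,260]):
  for y in (0,1.57,-1.57,3.14): print(p,y,solve_ik(p,[3.1416,0,y]))
E
```

```text
[[ 636.  127.   60.]
 [ 663. -103.   60.]
 [ 448. -135.   60.]
 [ 425.  100.   60.]] [[549.  58. 120.]
 [538. 142. 120.]
 [596.  75. 120.]
 [620. -97. 120.]]
[[ 502.  177.   20.]
 [ 653. -164.   20.]
 [ 657. -221.   20.]
 [ 549. -221.   20.]]
[-3.14003974e+00 -1.80018592e-04  2.69479424e+00]
[400, 20, 330] 0 [-1.34868645e-01 -1.78509782e-02 -2.74390191e-01  1.31425810e+00
  7.27969747e-06  3.00672401e+00]
[400, 20, 330] 1.57 [-1.34861611e-01 -1.78444081e-02 -2.74383770e-01  1.31426424e+00
 -9.81950876e-07  1.43673104e+00]
[400, 20, 330] -1.57 [-1.34863293e-01 -1.78575162e-02 -2.74396580e-01  1.31424998e+00
  9.93557165e-07 -1.70645595e+00]
[400, 20, 330] 3.14 [-1.34856247e-01 -1.78509356e-02 -2.74390149e-01  1.31425614e+00
 -7.28127356e-06 -1.33263594e-01]
[430, 40, 330] 0 [-7.85124402e-02  4.40804039e-02 -2.11422749e-01  1.31529375e+00
  7.32377945e-06  3.06308021e+00]
[430, 40, 330] 1.57 [-7.85062219e-02  4.40872299e-02 -2.11415540e-01  1.31530088e+00
 -5.70314357e-07  1.49308643e+00]
[430, 40, 330] -1.57 [-7.85071296e-02  4.40742111e-02 -2.11429290e-01  1.31528550e+00
  5.81985252
[... 384 characters left out ...]
, 300] -1.57 [-3.58991542e-02 -4.21878407e-02 -3.72558183e-01  1.24041864e+00
  2.69519559e-07 -1.60749181e+00]
[380, 60, 300] 3.14 [-3.58923973e-02 -4.21805631e-02 -3.72551300e-01  1.24042534e+00
 -7.34208921e-06 -3.42997437e-02]
[400, 0, 260] 0 [-1.85060551e-01  4.75109145e-03 -4.27938203e-01  1.13810838e+00
  7.22097107e-06  2.95653210e+00]
[400, 0, 260] 1.57 [-1.85053247e-01  4.75730884e-03 -4.27931947e-01  1.13811429e+00
 -1.34598050e-06  1.38653941e+00]
[400, 0, 260] -1.57 [-1.85055552e-01  4.74425304e-03 -4.27945084e-01  1.13809977e+00
  1.35749766e-06 -1.75664821e+00]
[400, 0, 260] 3.14 [-1.85048237e-01  4.75048040e-03 -4.27938818e-01  1.13810569e+00
 -7.22313133e-06 -1.83455583e-01]
```

```bash
python3 - <<'E'
from h import *
import pickle
V=[]
for i,p in enumerate(([430,50,320],[530,-20,320])):
    bot.move_ptp(p,[3.1416,0,3.14]); bot.dwell(0.2)
    m=imaging.camera_model("wrist"); im=imaging.capture("wrist"); V.append((m,im))
    cv2.imwrite(f"pics/w{i}.png",im)
    for a,c,_ in blobs(mask(im,*PINK),40): print(i,a,c.round(1))
    for a,c,_ in blobs(mask(im,*ORANGE),100): print("or",a,c.round(1))
pickle.dump(V,open("v.pkl","wb")); print(bot.get_state()["t"])
cv2.imwrite("pics/w.png",np.vstack([cv2.resize(V[0][1],(400,300)),cv2.resize(V[1][1],(400,300))]))
E
```

```text
0 47 [129.7 228.4]
0 41 [144.6 227.5]
0 60 [225.  227.7]
0 46 [211.8 229.8]
0 48 [199.6 231.5]
0 52 [147.4 238.6]
0 47 [119.4 240.1]
0 44 [105.8 241.2]
0 46 [228.6 243.4]
0 54 [216.1 246.2]
0 59 [202.6 247.9]
0 42 [135.5 249.6]
0 41 [149.7 248.9]
0 55 [231.7 257.7]
0 51 [218.8 260. ]
0 49 [207.  262.9]
0 54 [222.8 275. ]
0 47 [210.8 276.3]
or 33303 [397.1 129. ]
or 11235 [95.2 87.3]
or 10234 [ 81.5 225.2]
or 159 [ 57.1 140.2]
or 110 [ 88.8 141.8]
or 503 [ 45.5 155.5]
or 115 [130.7 210.9]
or 100 [524.1 265.8]
or 1129 [475.7 286.8]
or 106 [348.1 282.9]
or 2275 [334.2 318.8]
or 1305 [236.9 317.8]
or 205 [472.7 312.5]
or 133 [511.3 310.1]
or 298 [104.4 382. ]
1 75 [270.8 161. ]
1 61 [256.7 163.3]
1 61 [243.4 165.2]
1 54 [163.8 171.1]
1 50 [179.4 170.3]
1 62 [273.9 178.3]
1 61 [260.4 181.6]
1 64 [182.1 182.5]
1 58 [152.7 184.3]
1 61 [245.9 183.8]
1 53 [138.3 185.6]
1 50 [169.1 194.8]
1 49 [184.2 193.8]
1 49 [275.9 194.8]
1 46 [154.7 195.6]
1 54 [262.7 197.3]
1 61 [250.  200.5]
1 47 [278.2 211.7]
1 63 [266.3 214.4]
1 52 [253.5 215.6]
1 143 [155.1 255.4]
or 29411 [100.3 131.3]
or 30840 [418.2  81.2]
or 115 [33.7 80.9]
or 102 [  2.7 118.2]
or 122 [552.1 221.3]
or 11070 [418.4 264.5]
or 120 [253.  261.1]
or 964 [193.3 321. ]
or 491 [318.9 321.4]
2.975
```

View pics/w0.png

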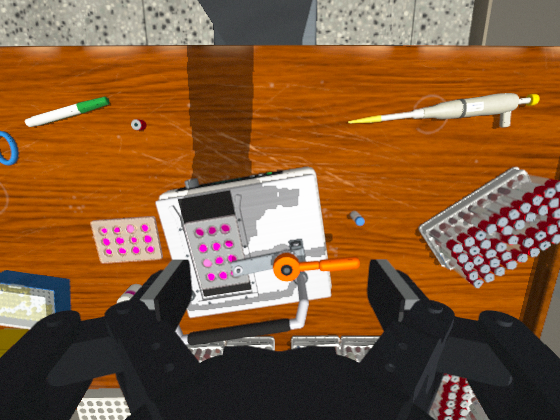

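View pics/w1.png

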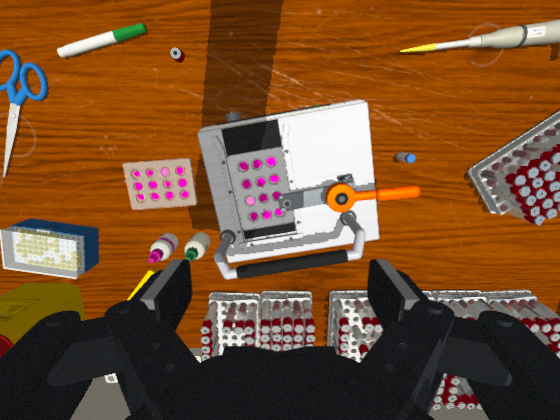

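```bash
python3 - <<'E'
from h import *
import pickle
V=pickle.load(open("v.pkl","rb"))
P=[];H=[];L=[];T=[];B=[]
for i,((m,im),roi) in enumerate(zip(V,[(150,160,400,345),(190,90,430,290)])):
    x0,y0,x1,y1=roi; z=np.zeros(im.shape[:2],np.uint8); z[y0:y1,x0:x1]=255
    o=mask(im,(0,235,200),(14,255,255))&z
    a,c,l=max(blobs(o,30),key=lambda b:b[0]); print("orange",a,c)
    ys,xs=np.nonzero(l); t=xs.argmax(); T.append((m,[xs.max(),ys[xs==xs.max()].mean()]))
    # hub: largest inscribed disc of the filled outline
    cs,_=cv2.findContours(l.astype(np.uint8),cv2.RETR_EXTERNAL,cv2.CHAIN_APPROX_NONE)
    f=np.zeros_like(z);cv2.drawContours(f,cs,-1,255,-1); d=cv2.distanceTransform(f,cv2.DIST_L2,5)
    yy,xx=np.nonzero(d>d.max()-0.3); H.append((m,[xx.mean(),yy.mean()])); print("hub",H[-1][1],d.max())
    # grip mid line
    g=xs>xx.mean()+30; k=np.polyfit(xs[g],ys[g],1); L.append((m,k))
    x=[xx.mean()+30,xs.max()]; w=onz(m,[[a,np.polyval(k,a)] for a in x],122); print("grip dir",np.arctan2(*(w[1]-w[0])[1::-1]),w.round(1))
    pk=[c for a,c,_ in blobs(mask(im,*PINK)&z,25) if (c[0]>190 if i==0 else c[0]>230)]
    print(len(pk)); P.append((m,np.mean(pk,0)))
    w=onz(m,pk,71)[:,:2]; u,s,vt=np.linalg.svd(w-w.mean(0)); print("plate",w.mean(0),np.arctan2(vt[0,1],vt[0,0]),s)
    c=im[y0:y1,x0:x1]; B.append(cv2.resize(c,None,fx=3,fy=3,interpolation=cv2.INTER_CUBIC)); cv2.imwrite(f"pics/c{i}.png",B[-1])
print("hub",tri(H)); print("tip",tri(T)); print("plate",tri(P))
E
```

```text
orange 262 [334.00763359 264.09923664]
hub [np.float64(338.94117647058823), np.float64(264.6470588235294)] 6.0Traceback (most recent call last):
  File "<stdin>", line 15, in <module>
    raise TypeError("expected non-empty vector for x")
TypeError: expected non-empty vector for x
```

```bash
cat > meas.py <<'E'
from h import *
import pickle
V=pickle.load(open("v.pkl","rb"))
P=[];H=[];T=[]
hs=cv2.cvtColor(V[0][1],cv2.COLOR_BGR2HSV)
print("lever",hs[264,345],hs[262,310],hs[260,278],hs[276,284],"wood",hs[240,345],hs[285,345],hs[300,340])
for i,((m,im),roi) in enumerate(zip(V,[(150,160,400,345),(190,90,430,290)])):
    x0,y0,x1,y1=roi; z=np.zeros(im.shape[:2],np.uint8); z[y0:y1,x0:x1]=255
    cv2.imwrite(f"pics/c{i}.png",cv2.resize(im[y0:y1,x0:x1],None,fx=3,fy=3,interpolation=cv2.INTER_CUBIC))
    o=mask(im,(3,215,165),(14,255,255))&z
    a,c,l=max(blobs(o,30),key=lambda b:b[0]); print("orange",a,c)
    ys,xs=np.nonzero(l); T.append((m,[xs.max(),ys[xs==xs.max()].mean()]))
    cs,_=cv2.findContours(l.astype(np.uint8),cv2.RETR_EXTERNAL,cv2.CHAIN_APPROX_NONE)
    f=np.zeros_like(z);cv2.drawContours(f,cs,-1,255,-1); d=cv2.distanceTransform(f,cv2.DIST_L2,5)
    yy,xx=np.nonzero(d>d.max()-0.3); H.append((m,[xx.mean(),yy.mean()])); print("hub",H[-1][1],d.max(),T[-1][1])
    g=xs>xx.mean()+30; k=np.polyfit(xs[g],ys[g],1)
    x=[xx.mean()+30,xs.max()]; w=onz(m,[[a,np.polyval(k,a)] for a in x],122); print("grip dir",np.arctan2(*(w[1]-w[0])[1::-1]),w.round(1))
    pk=[c for a,c,_ in blobs(mask(im,*PINK)&z,25) if (c[0]>190 if i==0 else c[0]>230)]
    print(len(pk)); P.append((m,np.mean(pk,0)))
    w=onz(m,pk,71)[:,:2]; u,s,vt=np.linalg.svd(w-w.mean(0)); print("plate",w.mean(0),np.arctan2(vt[0,1],vt[0,0]),s)
print("hub",tri(H)); print("tip",tri(T)); print("plate",tri(P))
E
python3 meas.py
```

```text
lever [ 20 255 255] [ 11 255 196] [ 14 255 252] [ 15 255 255] wood [ 14 255 173] [ 14 255 178] [ 15 255 185]
orange 653 [374.16539051 187.60643185]
hub [np.float64(363.5), np.float64(180.0)] 5.0 [np.int64(399), np.float64(197.25)]
grip dir 0.9667887495321095 [[441.4 197.8 122. ]
 [446.7 205.5 122. ]]
11
plate [543.97664409 -46.73220319] 0.002569546354337514 [90.57175481 51.07302741]
orange 479 [391.49269311 193.3006263 ]
hub [np.float64(400.5), np.float64(192.5)] 7.0 [np.int64(420), np.float64(191.5)]Traceback (most recent call last):
  File "meas.py", line 16, in <module>
    g=xs>xx.mean()+30; k=np.polyfit(xs[g],ys[g],1)
                         ~~~~~~~~~~^^^^^^^^^^^^^^^
    raise TypeError("expected non-empty vector for x")
TypeError: expected non-empty vector for x
```

```bash
sed -i 's/o=mask(im,(3,215,165),(14,255,255))&z/o=(mask(im,(3,200,212),(22,255,255))|mask(im,(0,200,150),(12,255,255)))\&z/; s/mask(im,\*PINK)/mask(im,(145,60,90),(175,255,255))/; s/print(len(pk))/print(len(pk),np.round(pk).tolist())/' meas.py; python3 meas.py
```

```text
lever [ 20 255 255] [ 11 255 196] [ 14 255 252] [ 15 255 255] wood [ 14 255 173] [ 14 255 178] [ 15 255 185]
orange 1084 [313.06365314 265.55350554]
hub [np.float64(287.0), np.float64(268.0)] 12.7876 [np.int64(359), np.float64(262.5)]
grip dir 1.6533370262405926 [[543.8 102.9 122. ]
 [539.1 160.5 122. ]]
11 [[225.0, 228.0], [212.0, 230.0], [199.0, 231.0], [228.0, 243.0], [216.0, 246.0], [203.0, 248.0], [232.0, 258.0], [219.0, 260.0], [207.0, 263.0], [223.0, 275.0], [211.0, 276.0]]
plate [544.07700057 -46.85536053] 0.01165137572745924 [90.4053132  51.07885892]
orange 1224 [369.61356209 194.85130719]
hub [np.float64(340.6666666666667), np.float64(197.66666666666666)] 13.396898 [np.int64(419), np.float64(191.0)]
grip dir 1.6657834081435925 [[544.3  99.  122. ]
 [538.4 160.8 122. ]]
12 [[271.0, 161.0], [257.0, 163.0], [243.0, 165.0], [274.0, 178.0], [261.0, 181.0], [246.0, 184.0], [276.0, 195.0], [263.0, 197.0], [250.0, 200.0], [278.0, 212.0], [266.0, 214.0], [253.0, 216.0]]
plate [546.92885834 -44.54575025] 0.1447673241470397 [97.8593993  55.75505215]
hub (array([548.70187792,  61.42982314, 119.00076898]), [np.float64(0.3529887133527998), np.float64(0.3529887133528494)])
tip (array([538.74952445, 160.152518  , 123.35172327]), [np.float64(0.081675296615477), np.float64(0.08167529661542387)])
plate (array([545.94789726, -46.14691245,  68.14269729]), [np.float64(1.740662131590427), np.float64(1.7406621315902668)])
```

View pics/c1.png

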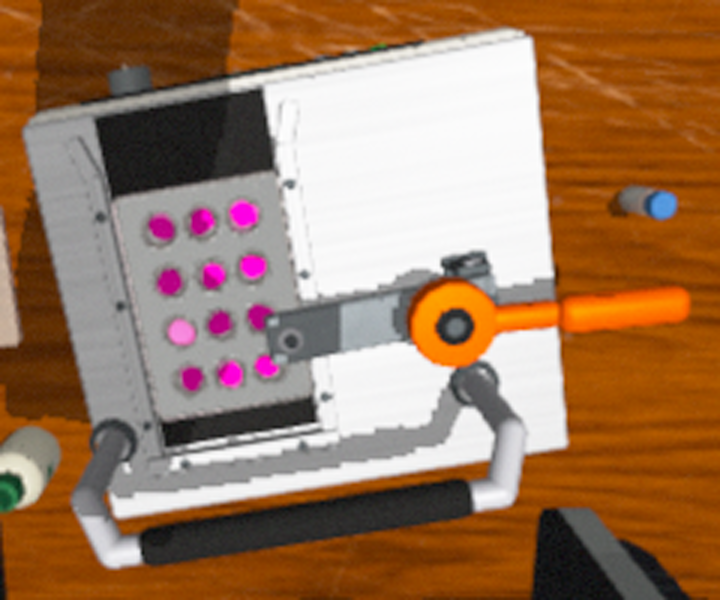

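```bash
python3 - <<'E'
from h import *
import pickle
m,im=pickle.load(open("v.pkl","rb"))[1]
f=lambda p,z: onz(m,np.array(p)/3+[190,90],z)[:,:2]
c=f([[27,122],[525,35],[565,445],[120,515]],66); print("carrier",c.round(1),c.mean(0))
a=lambda v:np.arctan2(v[1],v[0])
print("yaws",a(c[2]-c[1]),a(c[3]-c[0]),a(c[1]-c[0])-np.pi/2,a(c[2]-c[3])-np.pi/2)
p=f([[112,197],[278,170],[315,400],[160,420]],70); print("plate",p.round(1),p.mean(0),a(p[3]-p[0]),a(p[2]-p[1]),a(p[1]-p[0])-np.pi/2)
print("stop",f([[165,445],[315,422]],70).round(1)); print("leg",f([[475,383]],67).round(1)); print("hub",f([[455,325]],124).round(1), f([[455,327]],119).round(1))
E
```

```text
carrier [[ 464.5 -130.9]
 [ 426.5   98.3]
 [ 625.2  134.3]
 [ 664.2  -96.7]] [545.09182317   1.25459427]
yaws 0.1789473617741998 0.16978538146080338 0.16440531467400543 0.16725047890711386
plate [[498.7 -92.2]
 [486.3 -13.9]
 [599.4   4.9]
 [609.9 -73.3]] [548.59246397 -43.63960967] 0.1685291413568671 0.16516865702813882 0.15678203542559999
stop [[623.4 -71.2]
 [611.1   5.1]]
leg [[591.5  85.5]]
hub [[548.2  61.4]] [[550.3  62.5]]
```

```bash
python3 - <<'E'
from h import *
Y=0.168; u=np.array([np.cos(Y),np.sin(Y),0]); e=np.array([492.5,-53,0]); o=[3.1416,0,Y-np.pi]
bot.grip(0.0)
p=e-24*u
bot.move_ptp([p[0],p[1],110],o)
print("down",bot.movel([p[0],p[1],68],max_speed=80,threshold=4)); s=bot.get_state(); print(s["tcp_pos"],s["contact_force"])
print("push",bot.movel(list((e+30*u)[:2])+[68],max_speed=30,threshold=5)); s=bot.get_state(); print(s["tcp_pos"],s["contact_force"],s["t"], (s["tcp_pos"]-e)@u)
E
```

```text
down False
[469.3243356  -57.07275581  68.36680824] [ 0.29115831 -0.00136676  0.50694857]
push False
[521.95676885 -48.00227048  68.02751153] [ 0.61740105 -1.55729385 -0.03702367] 7.2583 29.877726288509514
```

```bash
python3 - <<'E'
from h import *
m=imaging.camera_model("wrist");im=imaging.capture("wrist"); s=imaging.capture("scene")
a=cv2.resize(im,(448,336)); b=cv2.resize(s[170:320,170:330],(340,336))
cv2.imwrite("pics/p1.png",np.hstack([a,b]))
E
```

```text
(no output)
```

View pics/p1.png

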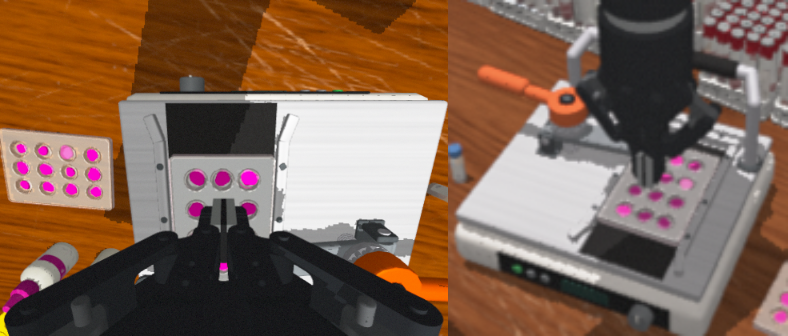

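```bash
python3 - <<'E'
from h import *
m=imaging.camera_model("wrist");im=imaging.capture("wrist"); cv2.imwrite("pics/p2.png",im)
s=bot.get_state(); print(s["tcp_pos"],s["contact_force"],s["opening"],s["orientation"],s["effort"].round(2) if hasattr(s["effort"],"round") else s["effort"])
print("tcp px",proj(m,s["tcp_pos"]), "px in p1",proj(m,s["tcp_pos"])*0.8)
e=np.array([[170,156],[271,154]])/0.8
for z in (66,72): print(z,onz(m,e,z))
for a,c,_ in blobs(mask(im,(145,60,90),(175,255,255)),60): print(a,c, onz(m,c,71)[0,:2])
for n in("scene","top"):
    mm=imaging.camera_model(n); print(n,proj(mm,s["tcp_pos"]))
E
```

```text
[521.9723238  -48.03042611  68.01408382] [ 0.33640801 -0.74926966  0.35041464] 0.002096862552732574 [-3.14156072e+00 -6.72452108e-05 -2.97368999e+00] [  0.   -44.12  21.75   0.    -0.    -0.  ]
tcp px [[279.08300981 240.17858158]] px in p1 [[223.26640784 192.14286527]]
66 [[500.43434951 -92.98623229  66.        ]
 [486.03907652 -17.16002282  66.        ]]
72 [[498.89601603 -91.85504213  72.        ]
 [484.98693875 -18.58983847  72.        ]]
129 [ 26.49612403 185.00775194] [ 511.45450487 -201.53216351]
243 [ 82.59670782 189.79835391] [ 508.83903281 -168.52435058]
136 [ 53.83088235 188.01470588] [ 510.59428501 -185.47018282]
178 [114.92134831 193.3258427 ] [ 507.7990247  -149.46253234]
206 [ 28.12135922 209.0631068 ] [ 526.41307686 -201.45521826]
216 [ 57.5        211.02777778] [ 524.67979812 -183.77411251]
123 [ 87.51219512 214.43089431] [ 523.80627228 -165.71903535]
224 [117.42857143 217.33482143] [ 522.62195644 -147.67136109]
331 [246.41087613 221.18731118] [511.96534571 -69.91610459]
376 [311.48138298 221.83244681] [505.76568176 -30.73545069]
307 [277.66449511 222.29967427] [509.49439808 -51.02031541]
117 [ 30.96581197 230.38461538] [ 540.108911   -200.53306622]
160 [ 60.08125 232.99375] [ 538.80695734 -182.66592113]
176 [ 88.97727273 236.06818182] [ 537.84248837 -164.91263385]
175 [118.81142857 239.02285714] [ 536.70220553 -146.53407236]
278 [244.15467626 261.18705036] [538.53871015 -67.68162393]
212 [311.52830189 259.57075472] [530.33672276 -25.79314427]
389 [ 69.16195373 329.24935733] [ 608.94470373 -178.87744019]
104 [279.11538462 333.09615385] [587.71887609 -36.89059874]
765 [ 25.87712418 366.50849673] [ 646.18559192 -210.55175511]
scene [[263.80230855 262.16911886]]
top [[301.78299897 257.79883523]]
```

```bash
python3 - <<'E'
from h import *
import pickle
V=pickle.load(open("v.pkl","rb")); m=imaging.camera_model("wrist"); im=cv2.imread("pics/p2.png")
def dr(m,im,f): return [c for a,c,_ in blobs(mask(im,(145,60,90),(175,255,255)),25) if f(c)]
for n,uvs in {"R1":[(225,228),(271,161),(311.5,221.8)],"C1":[(212,230),(257,163),(277.7,222.3)],"L1":[(199,231),(243,165),(246.4,221.2)],"L2":[(203,248),(246,184),(244.2,261.2)],"R2":[(228.5,243),(274,178),(311.5,259.6)]}.items():
    print(n,tri([(V[0][0],uvs[0]),(V[1][0],uvs[1]),(m,uvs[2])]),tri([(V[1][0],uvs[1]),(m,uvs[2])])[0])
t=bot.get_state()["tcp_pos"]; u=np.array([np.cos(.168),np.sin(.168),0])
for z in (0,5,10): 
  for k in (-11,-5,0): print(z,k,proj(m,t+k*u+[0,0,z]))
cv2.imwrite("pics/p3.png",cv2.resize(im[180:340,190:370],None,fx=4,fy=3.75,interpolation=cv2.INTER_CUBIC)[:600])
E
```

```text
R1 (array([506.09069234, -30.63950059,  71.1988041 ]), [np.float64(0.3361912017773965), np.float64(0.19384007617177823), np.float64(0.38048752164781485)]) [506.3065762  -30.47133006  69.27888077]
C1 (array([509.23351935, -50.60870945,  71.54888826]), [np.float64(0.28000796143721307), np.float64(0.43412014333440235), np.float64(0.4314359921050073)]) [509.09840705 -50.68364362  71.60882865]
L1 (array([511.56815379, -70.17086142,  71.39387534]), [np.float64(0.44599197029168985), np.float64(0.20473426245554785), np.float64(0.3979749814882572)]) [511.50669345 -69.99548559  72.66268499]
L2 (array([540.01994662, -67.41832522,  67.83128275]), [np.float64(0.34904298808825246), np.float64(0.30601908177325676), np.float64(0.3896053254285929)]) [539.65679237 -67.4927389   68.59104755]
R2 (array([530.00991656, -26.25320205,  72.53077325]), [np.float64(0.14375392593057407), np.float64(0.19085262408423886), np.float64(0.31719980321127217)]) [530.16719152 -26.14236586  71.83509705]
0 -11 [[279.08237022 223.56033387]]
0 -5 [[279.08671124 232.67146012]]
0 0 [[279.09027128 240.14245953]]
5 -11 [[279.08775784 226.11450581]]
5 -5 [[279.09216561 235.44423494]]
5 0 [[279.09577876 243.09110183]]
10 -11 [[279.0934419  228.80917673]]
10 -5 [[279.09791726 238.3680747 ]]
10 0 [[279.10158404 246.19911391]]
```

View pics/p3.png

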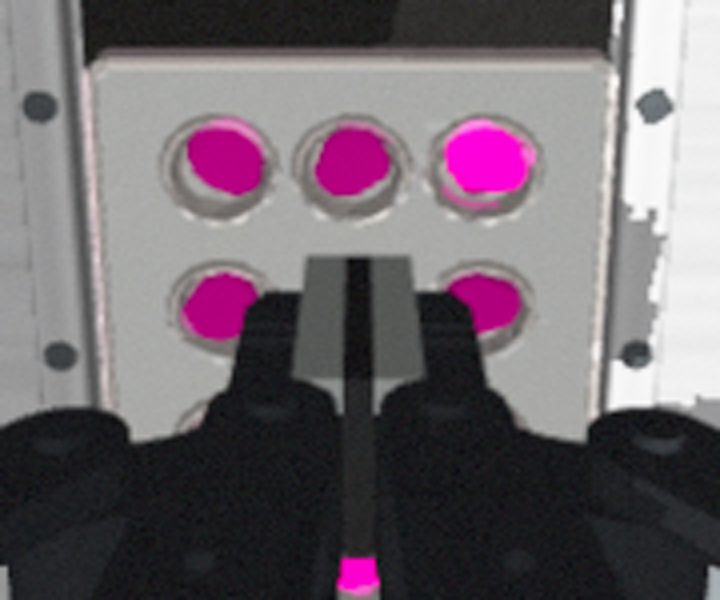

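```bash
python3 - <<'E'
from h import *
Y=0.168; u=np.array([np.cos(Y),np.sin(Y),0]); e=np.array([492.5,-53,0])
t=bot.get_state()["tcp_pos"]; bot.movel([t[0],t[1],90])
p=e-22*u
bot.movel([p[0],p[1],80])
print("down",bot.movel([p[0],p[1],52],max_speed=20,threshold=3)); s=bot.get_state(); print(s["tcp_pos"],s["contact_force"],s["t"])
E
```

```text
down False
[470.90558106 -56.69060167  52.0966763 ] [0.18276927 0.17924027 0.04076027] 9.7583
```

```bash
python3 - <<'E'
from h import *
im=imaging.capture("wrist"); s=imaging.capture("scene"); ms=imaging.camera_model("scene")
t=bot.get_state()["tcp_pos"]; uv=proj(ms,t)[0]; print(uv)
for z in(0,10,20): print(proj(ms,t+[0,0,z]))
x,y=uv.astype(int); a=cv2.resize(im[150:330,170:390],(420,344)); b=cv2.resize(s[y-40:y+30,x-40:x+40],(380,333),interpolation=cv2.INTER_CUBIC); b=cv2.copyMakeBorder(b,0,11,0,0,0)
print(x-40,y-40)
cv2.imwrite("pics/p4.png",np.hstack([a,b]))
E
```

```text
[252.86615843 286.61814229]
[[252.86615843 286.61814229]]
[[252.69401192 283.02449755]]
[[252.51907607 279.37111688]]
212 246
```

View pics/p4.png

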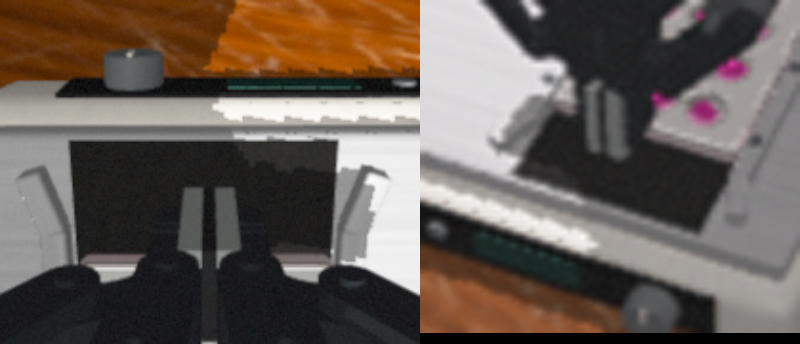

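```bash
python3 - <<'E'
from h import *
t=bot.get_state()["tcp_pos"]
print("down",bot.movel([t[0],t[1],38],max_speed=20,threshold=3)); s=bot.get_state(); print(s["tcp_pos"],s["contact_force"],s["t"])
E
```

```text
down False
[470.96410449 -56.73124056  38.02737924] [ 0.5653522  -0.21138144 -0.15674813] 10.7083
```

```bash
python3 - <<'E'
from h import *
Y=0.168; u=np.array([np.cos(Y),np.sin(Y),0]); e=np.array([492.5,-53,0])
t=bot.get_state()["tcp_pos"]; q=t+60*u
print("push",bot.movel(list(q[:2])+[38],max_speed=30,threshold=5)); s=bot.get_state(); print(s["tcp_pos"],s["contact_force"],s["t"],(s["tcp_pos"]-e)@u)
im=imaging.capture("wrist"); sc=imaging.capture("scene"); ms=imaging.camera_model("scene")
print(proj(ms,s["tcp_pos"]))
a=cv2.resize(im[150:330,150:400],(460,331)); b=cv2.resize(sc[230:310,215:295],(331,331),interpolation=cv2.INTER_CUBIC)
cv2.imwrite("pics/p5.png",np.hstack([a,b]))
E
```

```text
push True
[499.00716215 -52.18711266  37.76562853] [-1.34621725 -0.96028066  5.12632419] 11.7917 6.5514724293452336
[[259.35578566 281.1793269 ]]
```

View pics/p5.png

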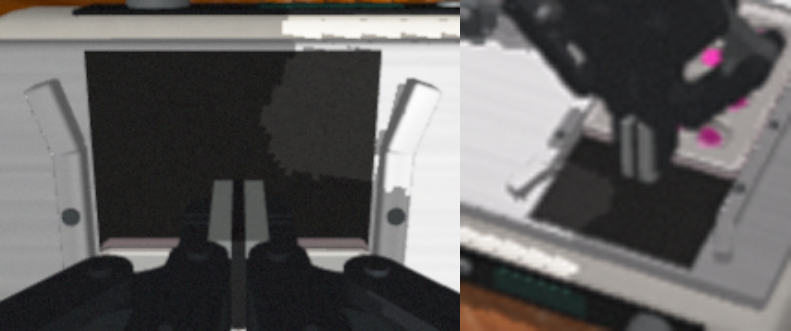

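```bash
python3 - <<'E'
from h import *
m=imaging.camera_model("wrist"); im=imaging.capture("wrist"); s=bot.get_state(); print(s["tcp_pos"],s["contact_force"],s["wrist_torque"])
Y=0.168; u=np.array([np.cos(Y),np.sin(Y),0]); e=np.array([492.5,-53,0])
for z in (66,72):
  p=onz(m,[[207,281.6],[345,281.6]],z); print(p,(p-e)@u)
g=cv2.cvtColor(im,cv2.COLOR_BGR2GRAY); print(g[265:300,215].tolist())
E
```

```text
[498.95774013 -52.16093831  37.77260466] [-0.7655157  -1.12667765  3.74192652] [-0.17972808  0.13722906  0.00704631]
[[518.99535523 -89.22632246  66.        ]
 [506.27714737 -14.02495414  66.        ]] [20.06489747 20.10023138]
[[515.46786667 -88.17939907  72.        ]
 [503.26678707 -16.0357534   72.        ]] [16.7621288  16.79602601]
[27, 32, 29, 29, 28, 30, 27, 26, 32, 28, 29, 28, 29, 29, 67, 99, 110, 109, 104, 101, 148, 168, 207, 186, 100, 30, 23, 21, 29, 30, 21, 32, 27, 27, 19]
```

```bash
python3 - <<'E'
from h import *
Y=0.168; u=np.array([np.cos(Y),np.sin(Y),0]); e=np.array([492.5,-53,0])
t=bot.get_state()["tcp_pos"]; q=t-3*u
def st(n,r=None): s=bot.get_state(); print(n,r,s["tcp_pos"].round(2),np.round(s["contact_force"],2),((s["tcp_pos"]-e)@u).round(2),s["t"])
bot.movel(list(q[:2])+[38],max_speed=40); st("back")
bot.movel(list(q[:2])+[45],max_speed=40); st("up")
q=t+25*u
r=bot.movel(list(q[:2])+[45],max_speed=20,threshold=5); st("push",r)
E
```

```text
back None [495.68 -52.45  37.77] [-0.04  0.82  0.25] 3.23 12.1917
up None [496.43 -52.73  45.38] [-0.06 -0.36  0.34] 3.92 12.5167
push False [523.47 -47.98  45.  ] [-0.46  0.33 -0.84] 31.37 14.0667
```

```bash
python3 - <<'E'
from h import *
Y=0.168; u=np.array([np.cos(Y),np.sin(Y),0]); e=np.array([492.5,-53,0])
def st(n,r=None): s=bot.get_state(); print(n,r,s["tcp_pos"].round(2),np.round(s["contact_force"],2),((s["tcp_pos"]-e)@u).round(2),s["t"])
def at(k,z): p=e+k*u; return [p[0],p[1],z]
bot.movel(at(31,55)); bot.movel(at(-5,55)); 
r=bot.movel(at(-5,34),max_speed=25,threshold=2.5); st("touch",r)
z=bot.get_state()["tcp_pos"][2]+2.2 if r else 40
bot.movel(at(-5,z),max_speed=30); st("z")
r=bot.movel(at(35,z),max_speed=20,threshold=5); st("push",r)
m=imaging.camera_model("wrist"); im=imaging.capture("wrist"); g=cv2.cvtColor(im,cv2.COLOR_BGR2GRAY).astype(int)
for c in (215,335):
  d=np.diff(g[240:330,c]); k=np.nonzero(d>25)[0]; print(c,(k+240).tolist())
  for i in k[:1]: print([((onz(m,[[c,i+240.5]],z)-e)@u).round(1) for z in (66,72)])
E
```

```text
touch True [487.23 -53.73  34.47] [-0.44  0.52  4.16] -5.32 15.4917
z None [487.7  -53.87  36.71] [-0.01 -0.25 -0.43] -4.88 15.7417
push True [497.87 -51.91  36.05] [-0.28  0.34 -0.1 ] 5.48 16.6167
215 [282]
[array([18.7]), array([15.5])]
335 [281, 282, 287, 288, 289]
[array([18.2]), array([15.])]
```

```bash
python3 - <<'E'
from h import *
Y=0.168; u=np.array([np.cos(Y),np.sin(Y),0]); e=np.array([492.5,-53,0])
def at(k,z): p=e+k*u; return [p[0],p[1],z]
for k in (5.5,6.5,7.5,8.5,9.5,10.5):
    bot.movel(at(k,36.8),max_speed=15); s=bot.get_state(); f=np.array(s["contact_force"]); print(k,((s["tcp_pos"]-e)@u).round(2),s["tcp_pos"][2].round(2),f.round(2),"fu",(f@u).round(2))
    if f@u<-7: break
m=imaging.camera_model("wrist"); im=imaging.capture("wrist"); g=cv2.cvtColor(im,cv2.COLOR_BGR2GRAY).astype(int)
for c in (215,):
  print(g[270:300,c].tolist(),[((onz(m,[[c,282.5]],z)-e)@u).round(1) for z in (66,72)])
cv2.imwrite("pics/p6.png",im); cv2.imwrite("pics/t6.png",imaging.capture("top")); print(s["t"])
E
```

```text
5.5 5.56 36.79 [0.75 0.5  0.48] fu 0.82
6.5 5.82 36.64 [-1.92 -0.5   1.06] fu -1.98
7.5 5.82 36.53 [-5.77 -1.06  3.01] fu -5.87
8.5 5.85 36.44 [-7.89 -3.7   6.06] fu -8.4
[31, 28, 26, 30, 30, 32, 26, 27, 29, 24, 28, 69, 101, 107, 110, 111, 94, 145, 151, 92, 24, 20, 21, 21, 24, 30, 26, 26, 21, 27] [array([19.4]), array([16.1])]
17.6667
```

```bash
python3 - <<'E'
from h import *
Y=0.168; u=np.array([np.cos(Y),np.sin(Y),0]); e=np.array([492.5,-53,0])
def at(k,z): p=e+k*u; return [p[0],p[1],z]
bot.movel(at(2,36.8),max_speed=60); bot.movel(at(-3,125),max_speed=150)
A=np.array([548.5,61.2]); ph=1.66
g=A+78*np.array([np.cos(ph),np.sin(ph)])
bot.move_ptp([g[0],g[1],125],[3.1416,0,ph])
r=bot.movel([g[0],g[1],80],max_speed=30,threshold=3); s=bot.get_state(); print(r,s["tcp_pos"],np.round(s["contact_force"],2),s["t"])
im=imaging.capture("wrist"); sc=imaging.capture("scene"); ms=imaging.camera_model("scene")
print(proj(ms,[g[0],g[1],128]),proj(ms,s["tcp_pos"]))
a=cv2.resize(im,(440,330)); b=cv2.resize(sc[150:270,160:280],(330,330),interpolation=cv2.INTER_CUBIC)
cv2.imwrite("pics/p7.png",np.hstack([a,b]))
E
```

```text
True [541.3484197  139.3677918   94.38452716] [-0.22  0.83  6.34] 21.5083
[[192.61619845 201.24694318]] [[194.3340979  213.90026856]]
```

View pics/p7.png

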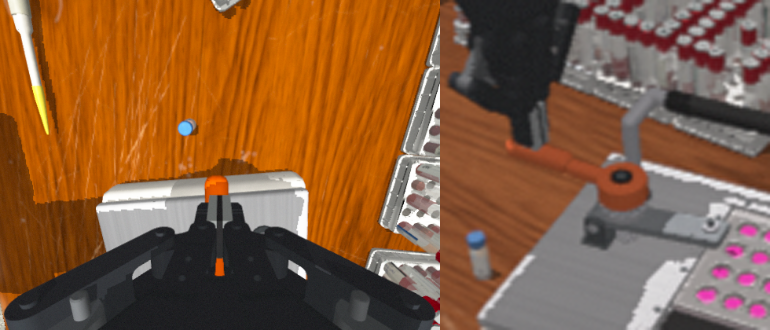

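```bash
cat > lev.py <<'E'
from h import *
A=np.array([548.5,61.2])
def pos(ph,r,z): return [A[0]+r*np.cos(ph),A[1]+r*np.sin(ph),z]
def ori(ph): return [3.1416,0,(ph+np.pi)%(2*np.pi)-np.pi]
def go(ph,r,z,v=60,th=None): return bot.movel(pos(ph,r,z),rot=ori(ph),max_speed=v,threshold=th)
def st(n,p=True):
    s=bot.get_state(); d=np.array(s["tcp_pos"])[:2]-A; a=np.arctan2(d[1],d[0]); f=np.array(s["contact_force"])
    if a<0: a+=2*np.pi
    yaw=s["orientation"][2]%(2*np.pi); ft=f[:2]@[-np.sin(a),np.cos(a)]; fr=f[:2]@[np.cos(a),np.sin(a)]
    tau=np.linalg.norm(d)*ft/1000+s["wrist_torque"][2]
    if p: print(n,"a %.3f yaw %.3f r %.1f z %.2f ft %.2f fr %.2f fz %.2f Mz %.3f tau %.3f open %.3f t %.2f"%(a,yaw,np.linalg.norm(d),s["tcp_pos"][2],ft,fr,f[2],s["wrist_torque"][2],tau,s["opening"],s["t"]))
    return a,ft,f[2],tau
E
python3 - <<'E'
from lev import *
go(1.66,82,112,100); bot.grip(0.4,30); 
print(go(1.66,82,68,60,5)); st("down")
bot.grip(0.0,30); st("grip")
for ph in (1.63,1.6,1.5,1.4): go(ph,82,68,40); st(ph)
E
```

```text
False
down a 1.657 yaw 1.660 r 82.0 z 68.21 ft 0.34 fr 0.26 fz -0.12 Mz -0.006 tau 0.022 open 0.400 t 23.25
grip a 1.665 yaw 1.660 r 82.1 z 68.26 ft 1.81 fr 0.23 fz 1.62 Mz -0.224 tau -0.076 open 0.185 t 23.54
1.63 a 1.637 yaw 1.631 r 82.1 z 68.07 ft 4.29 fr 1.69 fz 2.72 Mz -0.032 tau 0.320 open 0.183 t 23.79
1.6 a 1.607 yaw 1.601 r 82.1 z 67.98 ft 4.51 fr 0.73 fz 4.24 Mz -0.052 tau 0.318 open 0.186 t 24.04
1.5 a 1.504 yaw 1.502 r 82.0 z 67.94 ft 3.64 fr 0.32 fz 3.47 Mz -0.103 tau 0.195 open 0.178 t 24.40
1.4 a 1.404 yaw 1.402 r 81.9 z 67.93 ft 4.56 fr -0.03 fz 3.90 Mz -0.108 tau 0.266 open 0.180 t 24.76
```

```bash
python3 - <<'E'
from lev import *
for ph in (1.25,1.05): go(ph,82,68,60); st(ph)
a0=st("x")[0]
bot.grip(0.0,45)
a,ft,fz,tau=st("pre")
ph=1.05
for k in range(5):   # unload
    ph+=0.012; go(ph,82,68,30); a,ft,fz,tau=st("unload")
    if ft<0.8: break
go(ph,82,77.5,40); st("lift")
go(ph+0.12,82,77.5,40); st("swing")
open("ph","w").write(str(ph))
E
```

```text
1.25 a 1.255 yaw 1.252 r 81.8 z 67.86 ft 3.67 fr -1.70 fz 4.91 Mz -0.165 tau 0.135 open 0.181 t 25.12
1.05 a 1.052 yaw 1.052 r 81.7 z 67.89 ft 4.19 fr -2.22 fz 2.99 Mz -0.093 tau 0.249 open 0.184 t 25.54
x a 1.052 yaw 1.052 r 81.7 z 67.89 ft 4.19 fr -2.22 fz 2.99 Mz -0.093 tau 0.249 open 0.184 t 25.54
pre a 1.052 yaw 1.051 r 81.7 z 67.97 ft 2.96 fr -2.47 fz 3.31 Mz -0.020 tau 0.222 open 0.178 t 25.76
unload a 1.062 yaw 1.062 r 81.7 z 67.97 ft 3.53 fr -3.27 fz 2.88 Mz -0.117 tau 0.172 open 0.179 t 26.01
unload a 1.072 yaw 1.074 r 81.8 z 67.99 ft 3.41 fr -4.20 fz 3.35 Mz -0.191 tau 0.087 open 0.177 t 26.26
unload a 1.085 yaw 1.086 r 81.8 z 67.98 ft 2.75 fr -5.27 fz 2.88 Mz -0.198 tau 0.027 open 0.176 t 26.51
unload a 1.097 yaw 1.098 r 81.8 z 67.99 ft 1.66 fr -3.37 fz 2.57 Mz -0.219 tau -0.083 open 0.182 t 26.76
unload a 1.110 yaw 1.110 r 81.8 z 67.99 ft 2.62 fr -4.98 fz 2.84 Mz -0.211 tau 0.003 open 0.181 t 27.01
lift a 1.113 yaw 1.110 r 81.5 z 76.91 ft 1.14 fr -4.40 fz -6.34 Mz 0.012 tau 0.105 open 0.175 t 27.39
swing a 1.233 yaw 1.229 r 81.6 z 77.08 ft 0.30 fr -5.33 fz -5.62 Mz -0.098 tau -0.074 open 0.177 t 27.79
```

```bash
python3 - <<'E'
from lev import *
ph0=float(open("ph").read()); T=ph0+4*np.pi/6
for ph in np.arange(1.5,T-0.05,0.3): go(ph,82,77.5,110)
go(T,82,77.5,60); st("back")
go(T,82,72,40); st("low72")
go(T,82,68,30); st("low68")
E
```

```text
back a 3.206 yaw 3.202 r 84.0 z 76.77 ft 1.42 fr 8.22 fz -7.01 Mz -0.136 tau -0.017 open 0.174 t 30.88
low72 a 3.205 yaw 3.202 r 84.1 z 71.20 ft 2.51 fr 9.18 fz -4.39 Mz -0.132 tau 0.078 open 0.175 t 31.17
low68 a 3.207 yaw 3.202 r 84.3 z 68.19 ft 2.50 fr 14.43 fz 6.48 Mz -0.193 tau 0.017 open 0.178 t 31.45
```

```bash
sed -i 's/A=np.array(\[548.5,61.2\])/A=np.array([546.7,60.1])/' lev.py; python3 - <<'E'
from lev import *
a,*_=st("before"); bot.grip(0.26); a0=st("open")[0]
T=bot.get_state()["orientation"][2]%(2*np.pi)
go(T,82,68,40); b=st("base")
ph=T; seq=[]
while ph>T-0.25:
    ph-=0.08; go(ph,82,68,45); st("%.3f"%ph)
open("ph","w").write(str(ph))
E
```

```text
before a 3.195 yaw 3.202 r 82.5 z 68.19 ft 2.67 fr 14.40 fz 6.48 Mz -0.193 tau 0.027 open 0.178 t 31.45
open a 3.192 yaw 3.204 r 76.2 z 69.56 ft -0.67 fr 0.20 fz -0.80 Mz 0.004 tau -0.047 open 0.261 t 31.69
base a 3.204 yaw 3.203 r 81.2 z 68.34 ft -0.29 fr 0.40 fz -0.37 Mz -0.027 tau -0.051 open 0.260 t 31.94
3.124 a 3.124 yaw 3.125 r 81.6 z 68.12 ft -0.09 fr 0.30 fz -1.11 Mz 0.014 tau 0.007 open 0.259 t 32.23
3.044 a 3.053 yaw 3.046 r 81.6 z 68.08 ft 3.46 fr -0.62 fz -0.52 Mz 0.094 tau 0.376 open 0.257 t 32.52
2.964 a 2.969 yaw 2.966 r 81.7 z 68.05 ft 3.86 fr -0.81 fz 0.12 Mz 0.054 tau 0.369 open 0.257 t 32.82
2.884 a 2.887 yaw 2.886 r 81.8 z 68.04 ft 2.86 fr -2.25 fz 1.13 Mz 0.083 tau 0.316 open 0.260 t 33.11
```

```bash
python3 - <<'E'
from lev import *
ph=float(open("ph").read()); tau=0.35; n=0
while ph>1.15 and n<45:
    ph-=0.09 if tau<0.45 else 0.03; go(ph,82,68,45); a,ft,fz,tau=st("%.3f"%ph); n+=1
    if tau>0.72: break
open("ph","w").write(str(ph))
E
```

```text
2.794 a 2.796 yaw 2.796 r 81.8 z 68.01 ft 3.78 fr -2.55 fz -0.67 Mz 0.038 tau 0.347 open 0.265 t 33.42
2.704 a 2.706 yaw 2.706 r 82.1 z 67.95 ft 3.37 fr -2.97 fz -0.10 Mz 0.025 tau 0.302 open 0.260 t 33.74
2.614 a 2.617 yaw 2.616 r 82.2 z 67.92 ft 3.00 fr -2.53 fz 0.19 Mz 0.052 tau 0.299 open 0.256 t 34.06
2.524 a 2.528 yaw 2.526 r 82.2 z 67.88 ft 3.25 fr -2.06 fz 0.46 Mz 0.053 tau 0.321 open 0.259 t 34.38
2.434 a 2.438 yaw 2.436 r 82.3 z 67.86 ft 3.30 fr -2.51 fz 0.31 Mz 0.053 tau 0.324 open 0.264 t 34.69
2.344 a 2.348 yaw 2.346 r 82.3 z 67.84 ft 2.64 fr -1.77 fz 0.24 Mz 0.013 tau 0.231 open 0.261 t 35.01
2.254 a 2.259 yaw 2.256 r 82.3 z 67.85 ft 3.58 fr -0.89 fz -0.49 Mz 0.030 tau 0.324 open 0.263 t 35.33
2.164 a 2.169 yaw 2.166 r 82.3 z 67.86 ft 2.60 fr -1.14 fz 0.67 Mz 0.042 tau 0.256 open 0.261 t 35.64
2.074 a 2.079 yaw 2.076 r 82.4 z 67.86 ft 3.02 fr -0.02 fz 0.69 Mz 0.060 tau 0.308 open 0.255 t 35.96
1.984 a 1.988 yaw 1.986 r 82.4 z 67.88 ft 3.32 fr 0.52 fz 1.00 Mz 0.011 tau 0.285 open 0.259 t 36.27
1.894 a 1.904 yaw 1.896 r 82.4 z 67.75 ft 5.26 fr 1.55 fz 0.42 Mz 0.050 tau 0.483 open 0.256 t 36.59
1.864 a 1.878 yaw 1.866 r 82.4 z 67.71 ft 5.68 fr 0.44 fz 1.06 Mz 0.037 tau 0.505 open 0.261 t 36.84
1.834 a 1.853 yaw 1.836 r 82.4 z 67.61 ft 6.93 fr 0.51 fz 1.77 Mz 0.039 tau 0.610 open 0.264 t 37.09
1.804 a 1.827 yaw 1.806 r 82.4 z 67.53 ft 6.94 fr -0.02 fz 2.06 Mz 0.065 tau 0.637 open 0.258 t 37.34
1.774 a 1.801 yaw 1.776 r 82.3 z 67.45 ft 7.76 fr 0.82 fz 1.98 Mz 0.021 tau 0.659 open 0.262 t 37.59
1.744 a 1.775 yaw 1.746 r 82.3 z 67.37 ft 9.32 fr 0.64 fz 2.08 Mz 0.085 tau 0.852 open 0.258 t 37.84
```

```bash
python3 - <<'E'
from lev import *
F=[]
for i in range(5): bot.dwell(0.08); F.append(st("",False))
print(np.mean(F,0)); st("hold")
E
```

```text
[1.7755058  7.96606189 2.05355929 0.73905278]
hold a 1.776 yaw 1.746 r 82.3 z 67.39 ft 7.39 fr -0.34 fz 1.74 Mz 0.070 tau 0.679 open 0.259 t 38.26
```

```bash
python3 - <<'E'
from lev import *
ph=float(open("ph").read())
for k in range(2):
    ph-=0.015; go(ph,82,68,30)
    F=[]
    for i in range(5): F.append(st("",False)); bot.dwell(0.06)
    f=np.mean(F,0); print(ph,f)
    if f[3]>0.765: break
open("ph","w").write(str(ph)); st("")
E
```

```text
1.7285523371384017 [1.76438588 9.16899492 2.00090964 0.82248986]
 a 1.764 yaw 1.731 r 82.3 z 67.31 ft 8.95 fr -0.31 fz 2.00 Mz 0.079 tau 0.816 open 0.264 t 38.80
```

```bash
python3 - <<'E'
from lev import *
go(1.80,82,68,30); st("free"); 
go(1.80,82,112,80); st("up"); bot.grip(0.0)
r=go(1.80,78,82,30,3); st("touch %s"%r)
go(1.80,78,125,100)
bot.move_ptp([530,-20,320],[3.1416,0,3.14]); bot.dwell(0.2)
m=imaging.camera_model("wrist"); im=imaging.capture("wrist"); cv2.imwrite("pics/e.png",im)
import pickle; pickle.dump((m,im),open("e.pkl","wb"))
sc=imaging.capture("scene")
cv2.imwrite("pics/e1.png",np.hstack([cv2.resize(im[90:290,120:440],(480,300)),cv2.resize(sc[170:330,160:400],(320,300))])); st("end")
E
```

```text
free a 1.795 yaw 1.800 r 82.4 z 68.21 ft 1.80 fr 0.37 fz 0.20 Mz -0.030 tau 0.119 open 0.264 t 39.14
up a 1.797 yaw 1.800 r 81.9 z 112.02 ft -0.40 fr -0.03 fz -0.07 Mz 0.030 tau -0.003 open 0.258 t 39.84
touch True a 1.801 yaw 1.800 r 80.2 z 94.29 ft -0.11 fr 0.29 fz 6.06 Mz 0.018 tau 0.010 open 0.001 t 40.83
end a 4.505 yaw 3.140 r 81.6 z 319.68 ft 0.19 fr 0.19 fz -0.35 Mz 0.042 tau 0.057 open 0.002 t 43.03
```

View pics/e1.png

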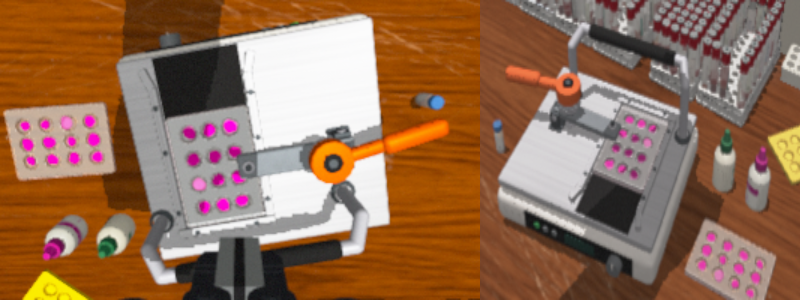

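```bash
python3 - <<'E'
from bench import bot
print(bot.sign_off(), bot.get_state()["t"])
E
```

```text
the job is handed in; nothing more can be done
the job is handed in; nothing more can be done
```

The plate is home and clamped, and I handed the job in at about 43 s with the arm clear of everything.

- **Plate:** I pushed it until it stood solid, with 8.4 N on the finger and no further travel. Its front edge had moved about 17 mm, which matches where I expected home. The final picture shows it against the rear stop.
- **Lever:** I turned it about 0.6 rad clockwise and stopped before it met the handle leg, because the gripper might have hit the handle. I then lifted it about 9 mm, swung it back four teeth and let it drop in. Turning on, the force climbed from its loose level of about 4 N to 9.2 N at 82 mm from the axis. That is 0.76 to 0.82 N m depending on whether the wrist moment is counted, against the 0.78 N m asked for.
- **Seating:** touching the lever's top at the end gave a tool height of 94.3 mm, against 94.4 mm at the start, so it is fully dropped in.
- **Neighbours:** the spare plate, bottles and vial look undisturbed in the last picture. I checked them by eye only and did not measure them.

**Disagreements along the way:**
- **Fingertips:** the closed fingertips ended about 32 mm behind the stated TCP. Two early pushes therefore passed over the plate without moving it, and touching surfaces corrected this.
- **Clamp axis:** the first camera estimate was about 2 mm off. I refined it from the forces felt while holding the lever.

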